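# Hold a tweezer electrode at its marked gap on the setting rule

### The job

Lay the steel setting rule with its straight back edge flush along the front face of the stop bar (the long side that looks to your left), roughly centred on the bar and with its graduated edge away from the bar, and let go of it. Then pick up the tweezer electrode by its finger rests, squeeze it until the two tip discs stand 10 mm apart, and hold it with the tips pointing at the bar, each disc over its own one of the two long scribed lines, about 1 to 2 cm above the rule without touching it. Finish while still holding it there, steady, so that its stop screw can be locked, and leave the dropper bottle, the sample cup and the beaker where they stand.

Things in the scene. Friction and masses are not known exactly. Their poses are not given: they have to be found in the camera images.
- stop_bar: straight steel bar screwed to the worktop, 25 (x) x 150 (y) x 25 (z) mm, two sunk screws in its top. Origin: centre of its underside. Its front face is its -x side, 12.5 mm from the origin, which looks to the robot's left over the free worktop; y runs along the bar
- rule: loose flat steel setting rule, 44 (x) x 150 (y) mm and 4 mm thick, 0.2 kg or so, with a round lifting knob. Origin: centre of its underside. y runs along it; the straight back edge is at x = +22 mm, the bevelled edge with the graduations at x = -22 mm (bevel x = -22 to -8 mm, 2 to 4 mm high)
- knob (a point): point on the axis of the rule's upright grey knob, 24 mm above its underside (rule frame x = +9, y = 0 mm). The knob is 18 mm across and its flat top is 34 mm above the rule's underside; it is gripped from z = 14 to 31 mm. Gripped along the rule's length, the fingers stay clear of the bar
- rule_back_left (a point): left end (rule y = +75 mm) of the rule's lower back edge
- rule_back_right (a point): right end (rule y = -75 mm) of the rule's lower back edge
- mark_left (a point): middle of the left one of two long scribed lines that run across the rule's bevel in x (rule frame x = -13, y = +5, z = 3 mm); the other graduations are shorter
- mark_right (a point): middle of the right long scribed line (rule frame x = -13, y = -5, z = 3 mm), 10 mm from the left one
- tweezers: loose sprung tweezer electrode, lying flat, 207 mm long, 12 mm high, 0.1 kg: two steel legs in a grey heel. Origin: on the underside, midway between the two grey ribbed finger rests (34 mm long, 12 mm high, flat outside). +x points to the tips, y from right leg to left. Heel ends at x = -143 mm; disc centres at x = +60, z = 6 mm; discs 8 mm across; thumb screw on the left leg at x = -62 mm
- tip_left (a point): centre of the inner face of the left disc; the tip gap is the distance between the two inner faces
- tip_right (a point): centre of the inner face of the right disc
- leg_left (a joint): closing angle of the left leg of the tweezers (the right moves alike): 0 free (discs 36 mm apart, 42 mm over the finger rests), growing as squeezed, 0.0766 rad with discs 10 mm apart (25 mm over the rests, which are then parallel). The disc gap changes 1.55 mm per mm over the rests. The legs spring back, with about 8 N on each rest at 10 mm gap, enough to carry the tweezers
- dropper_bottle: brown dropper bottle with a green cap, 35 mm across, 88 mm high, bystander; origin under its centre
- sample_cup: white lidded sample cup, 47 mm across, 43 mm high, bystander; origin under its centre
- beaker: small glass beaker, 55 mm across, 69 mm high, bystander; origin under its centre

How it is judged:
On the way, in this order (a step that is already met when the one before it is completed fails the run):
1. the rule lies flush along the bar's front face, let go (x of rule_back_left in the frame of stop_bar between -0.015 and -0.01 m and z of each of rule_back_left, rule_back_right in the frame of stop_bar below 0.003 m and x of rule_back_right in the frame of stop_bar between -0.015 and -0.01 m and y of rule in the frame of stop_bar between -0.045 and 0.045 m and contact force between the fingers and rule below 0.1 N and linear speed of rule below 0.01 m/s), for 0.2 s.
2. the tweezers are picked up (height (world z) of tweezers above 0.015 m and contact force between the fingers and tweezers above 1 N), for 0.2 s.
At the end, for the whole second after the job is handed in: Rule flat, back edge within 2.5 mm of the bar face, middles within 45 mm along the bar. Tweezers held steady, touching neither; discs 10 mm apart (+-1.5), each within 4 mm of its own line along the rule and 9 mm across it, their centres 8 to 36 mm above the rule's underside (x of rule_back_left in the frame of stop_bar between -0.015 and -0.01 m and z of each of rule_back_left, rule_back_right in the frame of stop_bar below 0.003 m and x of rule_back_right in the frame of stop_bar between -0.015 and -0.01 m and y of rule in the frame of stop_bar between -0.045 and 0.045 m and distance between tip_left and tip_right between 0.0085 and 0.0115 m and y of tip_left in the frame of rule between 0.001 and 0.009 m and x of tip_left in the frame of rule between -0.022 and -0.004 m and z of tip_left in the frame of rule between 0.008 and 0.036 m and y of tip_right in the frame of rule between -0.009 and -0.001 m and x of tip_right in the frame of rule between -0.022 and -0.004 m and z of tip_right in the frame of rule between 0.008 and 0.036 m and contact force between the fingers and tweezers above 1 N and contact force between tweezers and rule below 0.1 N and contact force between tweezers and stop_bar below 0.1 N and linear speed of tweezers below 0.02 m/s and velocity of joint leg_left between -0.1 and 0.1 rad/s); the arm keeps its last pose, push and grip.
It fails at once if the dropper bottle is moved by more than 2 cm (distance of dropper_bottle from where it was at the start of the episode above 0.02 m).
It fails at once if the sample cup is moved by more than 2 cm (distance of sample_cup from where it was at the start of the episode above 0.02 m).
It fails at once if the beaker is moved by more than 2 cm (distance of beaker from where it was at the start of the episode above 0.02 m).
It also fails if it takes over 67 s, if anything falls off the work surface, if the arm or the gripper's body presses on something with over 40 N, if the wrist force passes 120 N, or if a joint passes its speed limit or range.

### The arm

A 7-joint arm with a two-finger parallel gripper is mounted at the origin on a cart in front of the work surface, level with it; the furniture and walls round the work are solid. World frame = base frame: x ahead of the robot, y to its left, z up, the work surface at z = 0. Lengths are in m, angles in rad, forces in N, time in s.
With the tool pointing down it reaches from about 0.4 to 0.75 m from the base axis. Payload 19.5 kg.
Tool frame: the origin (TCP) lies at the very end of the fingers, on their centre line; the grasp point (between the pads) lies robot.hold_point_z behind it (robot.hold_point_z is the distance from the TCP to the grasp point, in m); z points along the fingers, y is the line along which they close (so a half turn about z gives the same grasp; the last joint's range is limited). The gripper opens to 85 mm and grips with 20 to 120 N. Pads are 22 mm wide; open, the fingers measure 114 mm over their backs; the gripper's body (76 mm by 85 mm) begins 54 mm behind the grasp point. The pads swing forward as they close: fully open they stand 13 mm farther back than shut.
Start: joints at [-1.231, 0.707, -0.028, 1.485, 0.022, 0.951, -0.075], TCP at [0.214, 0.534, 0.231] pointing down, gripper open.
Joint ranges: [-2.71, 2.71], [-0.32, 2.16], [-1.57, 1.52], [0, 2.45], [-1.46, 4.6], [0, 2.02], [-2.83, 2.83]. Speed limits (rad/s): [1.89, 1.89, 2.57, 2.57, 3.01, 3.01, 3.01].

### API

Orientations are given as a rotation vector (axis times angle).
In Python, from bench import sense, imaging, workorder, robot gives the robot as it stands.
- The arm moves only by the tool jog_arm, never from a script. Its argument "rows" is a list of rows, each an object with "travel": the shift along the tool's x, y, z in units of 4 cm (1.0 is 4 cm), a list of three; "delta_rot": the turn, a rotation vector about the tool's x, y, z in units of pi/2 rad (1.0 is pi/2 rad), a list of three; "claw": the opening, from 0 (shut) to 1 (fully open). In form: [{"travel": [x, y, z], "delta_rot": [wx, wy, wz], "claw": claw}, ...]. A call has exactly 8 rows; each row shifts and turns the commanded pose from where the row before left it, along the tool's axes as they then stand; what a row does not reach is not made up. A row lasts 1/12 s, in which the tool goes at most 41.7 mm and 7.16 degrees, less where a joint would pass 70% of its speed; a pose out of reach is approached as far as the arm can. A call with a number of a shift or a turn outside -1 to 1 is refused whole. A call with a gripper value outside its range is refused whole. The fingers move at their own pace and stop on an object; the grip force is fixed at half the most. Time passes only in rows, so rows that do not move let the fingers close, or fill a call up. It gives the time, the measured TCP pose, the force, the opening and the grip force at its end, in the units of the state.
- sense(): the state, without advancing time (a new reading comes with each control period).
- imaging.snapshot(name): name is "scene" or "top" or "wrist"; returns a dict with "img" (384x512x3 uint8, blue, green, red), "vertical_fov" (degrees; the focal length in pixels is half the picture's height over the tangent of half this angle, whatever the lens; pixels are square), "cx", "cy" (the principal point, pixels), "k1" (the pictures are not rectified: a ray, as slopes to the right and down, at radius r is drawn at 1 + k1 r^2 times it, then the intrinsics apply), "cam_to_world" (4x4, takes a point from camera to world coordinates); the wrist camera has in their place "tool_from_camera" (4x4, takes a point from camera to tool coordinates, whose origin is the TCP and whose axes are the flange's). Camera axes: x right, y down, z forward; pixel columns grow to the right and rows downward; lengths in m; the calibration is good to about 2 mm. A picture is of the moment at which its call begins: read the wrist's pose just before it. There is no depth.
- workorder.finish_job(): hands the job in; it is judged then, once.
Trained networks look in the newest picture that a camera, given by its name, has taken for a name from the list of things; names that differ only in an ending like _2 or _b are one class to them, and where a whole thing is asked for, a point or a joint stands for the part that bears it (a point fixed in the world has none). Each returns a list of dicts, best first, with "p" (0 to 1); they miss things now and then, are a little off and sometimes report something else, mostly with a low value. They report only what shows in the picture. A call takes as long as a camera call.
- imaging.look_for(camera, query): "pixel" ([column, row] in pixels, amid what is visible of it).
- imaging.trace(camera, query): "region" (384x512 bool, what is visible of it) and "pixel" ([column, row] in pixels, amid what is visible of it).
The state is a dict: "t": time; "q": joint angles; "dq": joint speeds; "tau": joint torques, N m; "ee_pos": TCP position; "orientation": TCP orientation; "contact_force": force on the tool from outside, world axes, zero at the start; "torque": the same for the moment, N m; "finger_gap": opening from 0.0 (shut) to 1.0 (fully open); "grip_force": force on a finger pad.
Only numpy, scipy, OpenCV 4.12 (cv2) and the standard library are available. Lean on these libraries where they do the work, as an engineer would, in place of code of your own. Each camera call takes 0.05 s, during which the arm holds its last target. There are 200 camera calls.

## Working session

There is one attempt and no reset: what is moved stays moved. The work goes in short steps, Python scripts to look and compute and a tool call to move; the robot and the scene stay as the last step left them, time stands still between calls to the robot, and variables do not carry over. Pictures are saved under pics/ and viewed, at most 10 in all, crops included, and the job is handed in when it is done.

Besides the shell and the picture viewer there is one more tool, called as a command line: name --argument value ..., lists and objects as JSON in quotes. jog_arm: Moves the arm, as the interface text tells. Its arguments: {"type":"object","properties":{"rows":{"type":"array","items":{"type":"object","properties":{"travel":{"type":"array","items":{"type":"number"}},"delta_rot":{"type":"array","items":{"type":"number"}},"claw":{"type":"number"}}}}},"required":["rows"]}

```bash
mkdir -p pics; cat > h.py <<'E'
import numpy as np, cv2
from scipy.spatial.transform import Rotation as R
from bench import sense, imaging, workorder, robot
def snap(n):
    s=sense(); d=imaging.snapshot(n)
    if n=='wrist':
        T=np.eye(4);T[:3,:3]=R.from_rotvec(s['orientation']).as_matrix();T[:3,3]=s['ee_pos']
        d['cam_to_world']=T@np.array(d['tool_from_camera'])
    return d
def fpx(d): return d['img'].shape[0]/2/np.tan(np.radians(d['vertical_fov'])/2)
def p2w(d,px,z):
    f=fpx(d); px=np.atleast_2d(np.array(px,float)); u=(px-[d['cx'],d['cy']])/f
    v=u.copy()
    for _ in range(20): v=u/(1+d['k1']*(v**2).sum(1,keepdims=True))
    M=np.array(d['cam_to_world']); r=np.c_[v,np.ones(len(v))]@M[:3,:3].T; o=M[:3,3]
    return o+r*((z-o[2])/r[:,2])[:,None]
def w2p(d,P):
    M=np.array(d['cam_to_world']); c=(np.atleast_2d(P)-M[:3,3])@M[:3,:3]; v=c[:,:2]/c[:,2:]
    return v*(1+d['k1']*(v**2).sum(1,keepdims=True))*fpx(d)+[d['cx'],d['cy']]
E
python3 - <<'E'
from h import *
s=sense(); print({k:np.round(v,3) for k,v in s.items()}, robot.hold_point_z)
zs=dict(stop_bar=.025,rule=.004,knob=.024,mark_left=.003,mark_right=.003,rule_back_left=0,rule_back_right=0,tweezers=.006,tip_left=.006,tip_right=.006,dropper_bottle=.044,sample_cup=.02,beaker=.03)
for n in ('scene','top'):
    d=snap(n); cv2.imwrite(f'pics/{n}.png',cv2.resize(d['img'],(800,600)))
    print(n,fpx(d),d['cx'],d['cy'],d['k1'],np.round(d['cam_to_world'],3).tolist())
    for k,z in zs.items():
        for r in imaging.look_for(n,k)[:2]: print(k,np.round(r['pixel'],1),round(r['p'],2),np.round(p2w(d,r['pixel'],z),4))
E
```

```text
{'t': np.float64(0.0), 'q': array([-1.231,  0.707, -0.028,  1.485,  0.022,  0.951, -0.075]), 'dq': array([-0.   ,  0.001, -0.002,  0.001,  0.   , -0.002, -0.001]), 'tau': array([ 1.0000e-03, -8.8322e+01,  1.2350e+00, -2.3616e+01,  1.7000e-02,
        7.0000e-03,  0.0000e+00]), 'ee_pos': array([0.214, 0.533, 0.231]), 'orientation': array([-5.960e-01, -3.084e+00,  2.000e-03]), 'contact_force': array([-0.501,  0.592,  0.098]), 'torque': array([-0.04 ,  0.021,  0.005]), 'grip_force': np.float64(0.0), 'finger_gap': np.float64(0.999)} 0.0187
scene 438.2658783153561 254.62241730617558 201.25388797072947 -0.13133993907329042 [[0.44, -0.43, 0.788, -0.539], [-0.898, -0.206, 0.389, -0.627], [-0.005, -0.879, -0.477, 0.714], [0.0, 0.0, 0.0, 1.0]]
stop_bar [336.3 220.1] 0.6 [[ 0.5998 -0.3433  0.025 ]]
stop_bar [312.8 214.7] 0.57 [[ 0.5998 -0.267   0.025 ]]
rule [335.6 243.7] 0.74 [[ 0.505  -0.3718  0.004 ]]
rule [315.3 216.3] 0.53 [[ 0.6283 -0.2666  0.004 ]]
knob [313.3 215.9] 0.73 [[ 0.5951 -0.2703  0.024 ]]
mark_left [313.4 215.4] 0.79 [[ 0.6328 -0.2587  0.003 ]]
mark_right [309.9 215.2] 0.64 [[
[... 833 characters left out ...]
0.2383  0.004 ]]
knob [300.1 174.8] 0.68 [[ 0.6173 -0.2497  0.024 ]]
mark_left [300.4 172.6] 0.68 [[ 0.6273 -0.2531  0.003 ]]
mark_right [297.9 169.6] 0.6 [[ 0.6381 -0.2443  0.003 ]]
rule_back_left [302.4 172.5] 0.87 [[ 0.628  -0.2606  0.    ]]
rule_back_right [299.4 175.4] 0.7 [[ 0.6175 -0.2498  0.    ]]
tweezers [301.7 172.6] 0.31 [[ 0.627  -0.2575  0.006 ]]
tip_left [299.6 169.5] 0.74 [[ 0.6381 -0.25    0.006 ]]
dropper_bottle [344.5 218.9] 0.6 [[ 0.4606 -0.4014  0.044 ]]
sample_cup [356.7 181.3] 0.64 [[ 0.5941 -0.4517  0.02  ]]
sample_cup [301.4 174.4] 0.58 [[ 0.6191 -0.2548  0.02  ]]
beaker [343.  218.6] 0.68 [[ 0.4618 -0.3989  0.03  ]]
beaker [198.3 171.8] 0.51 [[0.6282 0.1099 0.03  ]]
```

View pics/scene.png

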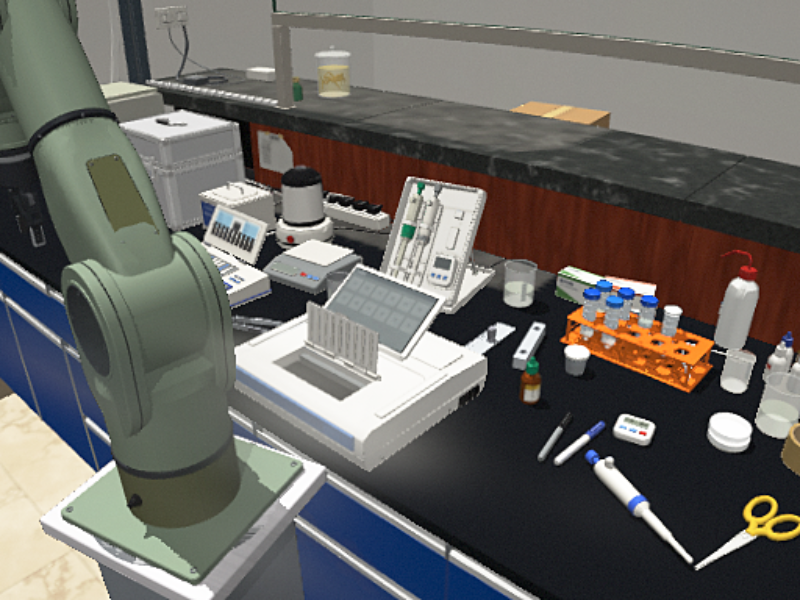

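View pics/top.png

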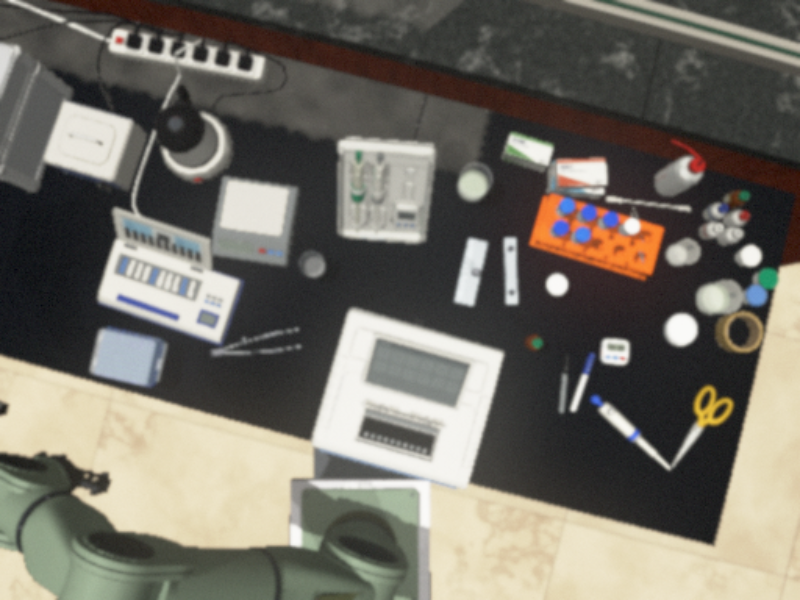

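The scene view shows the instrument in the middle, with the rule, bar, bottle and cup to its right. In the top view (800x600 px) the rule is at (471,271) with its knob at (477,272) on the bar side, the bar is at (511,270), the cup at (557,285), the bottle at (533,342) and the beaker at (312,264). The tweezers have their heel at (215,351) and tips at about (298,338). I'll swing towards the tweezers for a close look with the wrist camera.

jog_arm --rows '[{"travel": [-0.9,0,-0.3],"delta_rot": [0,0,0.04],"claw": 1},{"travel": [-0.9,0,-0.3],"delta_rot": [0,0,0.04],"claw": 1},{"travel": [-0.9,0,-0.3],"delta_rot": [0,0,0.04],"claw": 1},{"travel": [-0.9,0,-0.3],"delta_rot": [0,0,0.04],"claw": 1},{"travel": [-0.9,0,-0.3],"delta_rot": [0,0,0.04],"claw": 1},{"travel": [-0.9,0,-0.3],"delta_rot": [0,0,0.04],"claw": 1},{"travel": [-0.9,0,0],"delta_rot": [0,0,0.04],"claw": 1},{"travel": [-0.9,0,0],"delta_rot": [0,0,0.04],"claw": 1}]'

```text
t: 2.07
ee_pos: [0.4506, 0.3711, 0.3038]
orientation: [1.349, 2.837, 0.002]
contact_force: [0.2, 0.6, -1.7]
finger_gap: 0.998
grip_force: 0.0
```

```bash
python3 - <<'E'
from h import *
s=sense(); print(s['t'],s['ee_pos'],np.round(R.from_rotvec(s['orientation']).as_matrix(),3).tolist(),s['q'])
d=snap('wrist'); print(np.round(d['tool_from_camera'],4).tolist(),fpx(d))
# image corners on table
print(np.round(p2w(d,[[0,0],[511,0],[511,383],[0,383],[256,192]],0),3))
for k in ['tweezers','tip_left','tip_right']:
    for r in imaging.look_for('wrist',k)[:2]: print(k,r['pixel'],r['p'],p2w(d,r['pixel'],.006))
d=snap('top')
print(np.round(p2w(d,np.array([[215,351],[298,330],[298,347],[471,271],[511,238],[513,303]])*.64,.006),3))
E
```

```text
2.0667 [0.45056619 0.3711066  0.30381461] [[-0.631, 0.775, 0.001], [0.775, 0.631, 0.001], [0.0, 0.001, -1.0]] [-0.78929452  0.65441252  0.09461612  1.32569681 -0.06269065  1.16327886
 -0.00603609]
[[0.0003, -0.9494, -0.3141, 0.0813], [1.0, -0.0001, 0.0011, 0.0], [-0.0011, -0.3141, 0.9494, -0.1429], [0.0, 0.0, 0.0, 1.0]] 271.1669919301966
[[ 0.042  0.319  0.   ]
 [ 0.591  0.766  0.   ]
 [ 1.215  0.339  0.   ]
 [ 0.336 -0.373  0.   ]
 [ 0.494  0.327  0.   ]]
tweezers [222.2, 184.0] 0.73 [[0.43927802 0.30293502 0.006     ]]
tip_left [216.5, 212.6] 0.47 [[0.46295272 0.25512183 0.006     ]]
tip_right [189.4, 230.2] 0.64 [[0.44567592 0.19743507 0.006     ]]
[[ 0.442  0.329  0.006]
 [ 0.49   0.139  0.006]
 [ 0.451  0.139  0.006]
 [ 0.624 -0.257  0.006]
 [ 0.7   -0.349  0.006]
 [ 0.55  -0.352  0.006]]
```

jog_arm --rows '[{"travel": [-0.9,0.1,0],"delta_rot": [0,0,0.037],"claw": 1},{"travel": [-0.9,0.1,0],"delta_rot": [0,0,0.037],"claw": 1},{"travel": [-0.9,0.1,0],"delta_rot": [0,0,0.037],"claw": 1},{"travel": [-0.9,0.1,0],"delta_rot": [0,0,0.037],"claw": 1},{"travel": [-0.9,0.1,0],"delta_rot": [0,0,0.037],"claw": 1},{"travel": [-0.9,0.1,0],"delta_rot": [0,0,0.037],"claw": 1},{"travel": [-0.9,0.1,0],"delta_rot": [0,0,0.037],"claw": 1},{"travel": [-0.9,0.1,0],"delta_rot": [0,0,0.037],"claw": 1}]'

```text
t: 2.98
ee_pos: [0.6101, 0.1342, 0.3031]
orientation: [-1.962, -2.453, -0.0]
contact_force: [1.0, 0.8, 0.9]
finger_gap: 1.004
grip_force: 0.0
```

jog_arm --rows '[{"travel": [-0.9,0.1,0],"delta_rot": [0,0,0.037],"claw": 1},{"travel": [-0.9,0.1,0],"delta_rot": [0,0,0.037],"claw": 1},{"travel": [-0.9,0.1,0],"delta_rot": [0,0,0.037],"claw": 1},{"travel": [-0.9,0.1,0],"delta_rot": [0,0,0.037],"claw": 1},{"travel": [-0.9,0.1,0],"delta_rot": [0,0,0.037],"claw": 1},{"travel": [-0.9,0.1,0],"delta_rot": [0,0,0.037],"claw": 1},{"travel": [-0.9,0.1,0],"delta_rot": [0,0,0.037],"claw": 1},{"travel": [-0.9,0.1,0],"delta_rot": [0,0,0.037],"claw": 1}]'

```text
t: 3.65
ee_pos: [0.6469, -0.1507, 0.3031]
orientation: [-2.475, -1.935, -0.0]
contact_force: [0.6, -0.2, 0.6]
finger_gap: 1.001
grip_force: 0.0
```

jog_arm --rows '[{"travel": [-0.6,0,0.4],"delta_rot": [0,0,0],"claw": 1},{"travel": [-0.6,0,0.4],"delta_rot": [0,0,0],"claw": 1},{"travel": [-0.6,0,0.4],"delta_rot": [0,0,0],"claw": 1},{"travel": [-0.6,0,0.4],"delta_rot": [0,0,0],"claw": 1},{"travel": [0,0,0.4],"delta_rot": [0,0,0],"claw": 1},{"travel": [0,0,0],"delta_rot": [0,0,0],"claw": 1},{"travel": [0,0,0],"delta_rot": [0,0,0],"claw": 1},{"travel": [0,0,0],"delta_rot": [0,0,0],"claw": 1}]'

```text
t: 4.32
ee_pos: [0.6245, -0.2423, 0.2244]
orientation: [2.472, 1.938, 0.002]
contact_force: [1.1, 0.6, 0.8]
finger_gap: 1.0
grip_force: 0.0
```

```bash
cat >> h.py <<'E'
def near(n,qs,zs):
    d=snap(n)
    for k,z in zip(qs,zs):
        for r in imaging.look_for(n,k)[:2]: print(k,np.round(r['pixel'],1),round(r['p'],2),np.round(p2w(d,r['pixel'],z)[0],4))
    return d
def rect(n,k,d,z):
    for r in imaging.trace(n,k)[:2]:
        c=max(cv2.findContours(r['region'].astype(np.uint8),0,2)[0],key=cv2.contourArea)[:,0]
        (cx,cy),(w,h),a=cv2.minAreaRect((p2w(d,c,z)[:,:2]*1e4).astype(np.float32))
        print(k,round(r['p'],2),'ctr',cx/1e4,cy/1e4,'size mm',w/10,h/10,'ang',a)
E
python3 - <<'E'
from h import *
s=sense(); print(s['t'],s['ee_pos'],np.round(R.from_rotvec(s['orientation']).as_euler('ZYX',degrees=True),2))
d=near('wrist',['knob','mark_left','mark_right','rule_back_left','rule_back_right','stop_bar'],[.024,.003,.003,0,0,.025])
rect('wrist','rule',d,.004); rect('wrist','stop_bar',d,.025)
cv2.imwrite('pics/w1.png',cv2.resize(d['img'],(800,600)))
E
```

```text
4.3167 [ 0.62446519 -0.24232997  0.22435444] [ 7.6180e+01 -3.0000e-02  1.7993e+02]
knob [253.4 174.6] 0.96 [ 0.6234 -0.247   0.024 ]
mark_left [254.7 175.2] 0.58 [ 0.6237 -0.2533  0.003 ]
mark_right [254.7 177.2] 0.96 [ 0.6231 -0.2561  0.003 ]
rule_back_left [253.8 173.4] 0.68 [ 0.623  -0.2513  0.    ]
rule_back_right [256.5 177.6] 0.89 [ 0.6252 -0.258   0.    ]
stop_bar [273.  236.7] 0.92 [ 0.6288 -0.3401  0.025 ]
stop_bar [174.7 296.6] 0.75 [ 0.4627 -0.4025  0.025 ]
rule 0.89 ctr 0.622985888671875 -0.2568057373046875 size mm 49.900814819335935 152.33077392578124 ang 76.17597198486328
stop_bar 0.97 ctr 0.623982958984375 -0.3385068359375 size mm 149.7608154296875 36.61333312988281 ang 0.3594096899032593
```

View pics/w1.png

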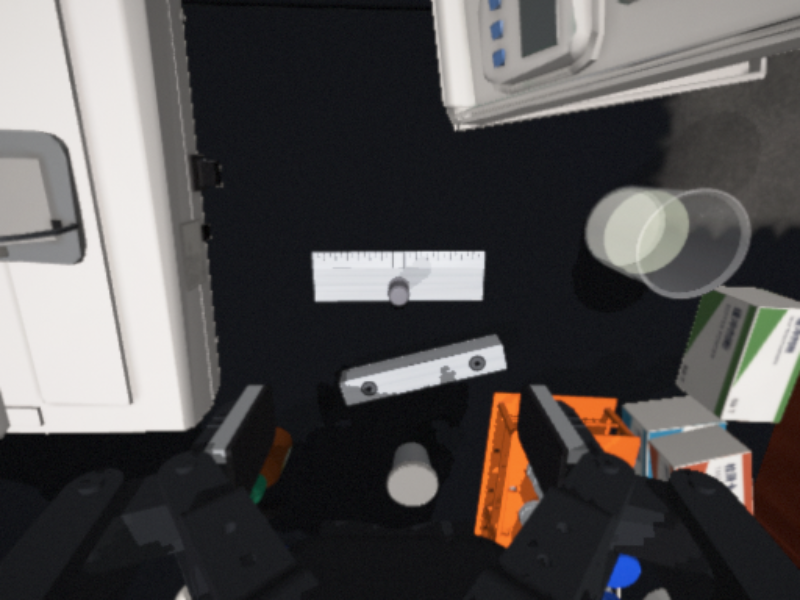

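The wrist view (800x600 px) shows the rule spanning (312–485, 250–300), with its graduations on the upper edge and its knob at (399,293). The bar's top face spans (340–505, 345–405), rotated about 13° relative to the rule. Next I'll refine both poses.

```bash
cat >> h.py <<'E'
def pose(d,n='wrist',vis=False):
    g=d['img'].max(2).astype(float); out={}
    for k,z in (('stop_bar',.025),('rule',.003)):
        r=imaging.trace(n,k)[0]['region']; 
        if k=='stop_bar': 
            v=g[r]; t,_=cv2.threshold(v.astype(np.uint8),0,255,cv2.THRESH_OTSU)
            m=(r&(g>t)).astype(np.uint8); m=cv2.morphologyEx(m,cv2.MORPH_CLOSE,np.ones((7,7)))
        else: m=cv2.morphologyEx(r.astype(np.uint8),cv2.MORPH_OPEN,np.ones((3,3)))
        c=max(cv2.findContours(m,0,1)[0],key=cv2.contourArea)[:,0]
        P=p2w(d,c,z)[:,:2]; (cx,cy),(w,h),a=cv2.minAreaRect((P*1e4).astype(np.float32))
        if w<h: w,h,a=h,w,a-90
        a=(a+90)%180-90
        print(k,np.round([cx/1e4,cy/1e4],4),'size',w/10,h/10,'ang',round(a,2)); 
        # edges: long axis e, across n (towards -y)
        e=np.array([np.cos(np.radians(a)),np.sin(np.radians(a))]); nn=np.array([e[1],-e[0]])
        u=(P-[cx/1e4,cy/1e4])@e; w_=(P-[cx/1e4,cy/1e4])@nn
        for nm,s in (('left',w_<-h/2e4+.004),('right',w_>h/2e4-.004)):
            s=s&(abs(u)<.065)
            if s.sum()<15: continue
            f=np.polyfit(P[s,0]-.62,P[s,1],1); print('  edge',nm,'y@x=.62',round(f[1],4),'deg',round(np.degrees(np.arctan(f[0])),2),'n',s.sum())
E
python3 - <<'E'
from h import *
d=snap('wrist'); pose(d)
for n in ['knob']: print(p2w(d,[[253.4,174.6],[399*.64,288*.64]],.034))
E
```

```text
Traceback (most recent call last):
  File "h.py", line 33, in pose
    r=imaging.trace(n,k)[0]['region'];
      ~~~~~~~~~~~~~~~~~~^^^
IndexError: list index out of range
```

```bash
sed -i "s/r=imaging.trace(n,k)\[0\]\['region'\];/rs=imaging.trace(n,k)\n        if not rs: print('missed',k); continue\n        r=rs[0]['region']/" h.py
python3 - <<'E'
from h import *
for i in range(3):
    d=snap('wrist'); pose(d)
print(p2w(d,[[253.4,174.6],[399*.64,288*.64]],.034))
E
```

```text
stop_bar [ 0.6263 -0.3436] size 142.98681640625 24.057293701171876 ang 0.8
  edge left y@x=.62 -0.3325 deg 0.81 n 91
  edge right y@x=.62 -0.3547 deg 0.6 n 68
rule [ 0.623  -0.2571] size 150.21236572265624 46.943032836914064 ang -13.95
  edge left y@x=.62 -0.2323 deg -13.95 n 96
  edge right y@x=.62 -0.2794 deg -16.07 n 41
stop_bar [ 0.6263 -0.3436] size 142.9704345703125 24.054493713378907 ang 0.8
  edge left y@x=.62 -0.3325 deg 0.83 n 91
  edge right y@x=.62 -0.3548 deg 0.66 n 67
rule [ 0.6236 -0.2568] size 151.337255859375 48.12350769042969 ang -14.87
  edge left y@x=.62 -0.2319 deg -14.28 n 96
  edge right y@x=.62 -0.2788 deg -14.88 n 45
stop_bar [ 0.6263 -0.3437] size 142.9782470703125 24.091192626953124 ang 0.82
  edge left y@x=.62 -0.3325 deg 0.77 n 91
  edge right y@x=.62 -0.3548 deg 0.63 n 68
rule [ 0.6235 -0.2574] size 151.66265869140625 49.78780822753906 ang -13.95
  edge left y@x=.62 -0.2321 deg -13.97 n 96
[[ 0.62283274 -0.24589713  0.034     ]
 [ 0.62218905 -0.25885624  0.034     ]]
```

jog_arm --rows '[{"travel": [-0.14,0.02,0.8],"delta_rot": [0,0,0],"claw": 1},{"travel": [-0.14,0.02,0.8],"delta_rot": [0,0,0],"claw": 1},{"travel": [-0.14,0.01,0.8],"delta_rot": [0,0,0],"claw": 1},{"travel": [-0.14,0,0.8],"delta_rot": [0,0,0],"claw": 1},{"travel": [0,0,0.7],"delta_rot": [0,0,0],"claw": 1},{"travel": [0,0,0.3],"delta_rot": [0,0,0],"claw": 1},{"travel": [0,0,0],"delta_rot": [0,0,0],"claw": 1},{"travel": [0,0,0],"delta_rot": [0,0,0],"claw": 1}]'

```text
t: 5.98
ee_pos: [0.6205, -0.2661, 0.0562]
orientation: [2.474, 1.935, 0.0]
contact_force: [0.6, 0.1, 1.2]
finger_gap: 0.999
grip_force: 0.0
```

```bash
python3 - <<'E'
from h import *
s=sense(); print(s['t'],s['ee_pos'],np.round(R.from_rotvec(s['orientation']).as_euler('ZYX',degrees=True),2))
d=near('wrist',['knob','stop_bar'],[.03,.025]); pose(d)
cv2.imwrite('pics/w2.png',cv2.resize(d['img'],(800,600)))
E
```

```text
5.9833 [ 0.62045577 -0.26613598  0.05621792] [7.6060e+01 1.0000e-02 1.7996e+02]
knob [251.9 199.1] 0.62 [ 0.6245 -0.2444  0.03  ]
stop_bar [267.5 308.3] 0.76 [ 0.614  -0.3369  0.025 ]
stop_bar [254.5 197.9] 0.5 [ 0.626  -0.2457  0.025 ]
stop_bar [ 0.6104 -0.3375] size 121.89173583984375 37.006161499023435 ang -0.21
  edge left y@x=.62 -0.3206 deg -0.41 n 15
  edge right y@x=.62 -0.3548 deg -0.08 n 131
rule [ 0.622  -0.2598] size 150.363818359375 53.915557861328125 ang -13.51
  edge left y@x=.62 -0.2322 deg -13.69 n 176
  edge right y@x=.62 -0.2859 deg -12.85 n 19
```

View pics/w2.png

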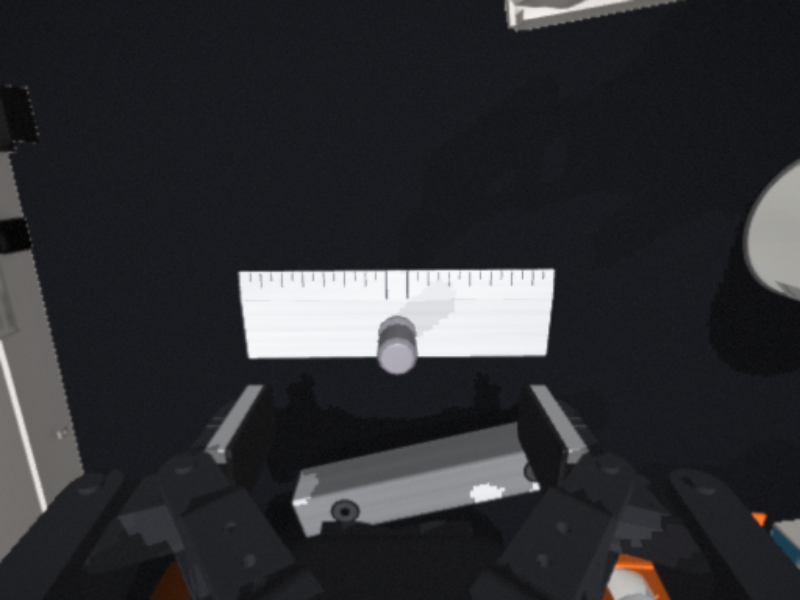

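The knob's flat top is at (398,358), midway between the open fingers, and the rule edges are clear. The bar's lower front edge runs from (300,472) to (518,424).

```bash
python3 - <<'E'
from h import *
d=snap('wrist'); k=.64
print('knobtop',p2w(d,[[398*k,358*k]],.034))
print('knobbase',p2w(d,[[396*k,326*k]],.004))
print('bar base',p2w(d,np.array([[300,472],[518,424]])*k,0))
print('bar top front',p2w(d,np.array([[300,502],[520,452]])*k,.025))
print('rule back',p2w(d,np.array([[249,358],[546,355]])*k,.004))
print('rule front',p2w(d,np.array([[239,271],[554,269]])*k,.002))
print('marks',p2w(d,np.array([[387,298],[407,297]])*k,.004))
E
```

```text
knobtop [[ 0.6217461  -0.26447961  0.034     ]]
knobbase [[ 0.62173064 -0.26132115  0.004     ]]
bar base [[ 0.54693678 -0.33601662  0.        ]
 [ 0.67228364 -0.33466378  0.        ]]
bar top front [[ 0.55283422 -0.33505148  0.025     ]
 [ 0.66666828 -0.3322233   0.025     ]]
rule back [[ 0.54533468 -0.26016785  0.004     ]
 [ 0.69160679 -0.29491281  0.004     ]]
rule front [[ 0.55555366 -0.21661107  0.002     ]
 [ 0.70184066 -0.2519798   0.002     ]]
marks [[ 0.62099832 -0.24617723  0.004     ]
 [ 0.63050832 -0.24802161  0.004     ]]
```

jog_arm --rows '[{"travel": [0.04,0.02,0.4],"delta_rot": [0,0,0],"claw": 1},{"travel": [0,0,0.4],"delta_rot": [0,0,0],"claw": 1},{"travel": [0,0,0.3],"delta_rot": [0,0,0],"claw": 1},{"travel": [0,0,0.12],"delta_rot": [0,0,0],"claw": 1},{"travel": [0,0,0],"delta_rot": [0,0,0],"claw": 1},{"travel": [0,0,0],"delta_rot": [0,0,0],"claw": 0.3},{"travel": [0,0,0],"delta_rot": [0,0,0],"claw": 0.1},{"travel": [0,0,0],"delta_rot": [0,0,0],"claw": 0}]'

```text
t: 6.95
ee_pos: [0.6216, -0.2649, 0.0074]
orientation: [2.474, 1.935, 0.001]
contact_force: [0.5, 0.6, -0.7]
finger_gap: 0.599
grip_force: 0.0
```

jog_arm --rows '[{"travel": [0,0,0],"delta_rot": [0,0,0],"claw": 0},{"travel": [0,0,0],"delta_rot": [0,0,0],"claw": 0},{"travel": [0,0,0],"delta_rot": [0,0,0],"claw": 0},{"travel": [0,0,0],"delta_rot": [0,0,0],"claw": 0},{"travel": [0,0,0],"delta_rot": [0,0,0],"claw": 0},{"travel": [0,0,0],"delta_rot": [0,0,0],"claw": 0},{"travel": [0,0,0],"delta_rot": [0,0,0],"claw": 0},{"travel": [0,0,0],"delta_rot": [0,0,0],"claw": 0}]'

```text
t: 7.62
ee_pos: [0.6213, -0.2648, 0.007]
orientation: [2.475, 1.935, 0.0]
contact_force: [-1.6, 1.0, 6.6]
finger_gap: 0.19
grip_force: 58.4
```

jog_arm --rows '[{"travel": [0,0,-0.06],"delta_rot": [0,0,0],"claw": 0},{"travel": [0,0,0],"delta_rot": [0,0,-0.041],"claw": 0},{"travel": [0,0,0],"delta_rot": [0,0,-0.041],"claw": 0},{"travel": [0,0,0],"delta_rot": [0,0,-0.041],"claw": 0},{"travel": [0,0,0],"delta_rot": [0,0,-0.041],"claw": 0},{"travel": [-0.5,0,0],"delta_rot": [0,0,0],"claw": 0},{"travel": [-0.5,0,0],"delta_rot": [0,0,0],"claw": 0},{"travel": [0,0,0],"delta_rot": [0,0,0],"claw": 0}]'

```text
t: 8.28
ee_pos: [0.6206, -0.3092, 0.009]
orientation: [2.208, 2.232, -0.004]
contact_force: [-1.9, -0.9, -1.0]
finger_gap: 0.187
grip_force: 58.7
```

```bash
python3 - <<'E'
from h import *
s=sense(); print(s['t'],s['ee_pos'],s['contact_force'],np.round(R.from_rotvec(s['orientation']).as_euler('ZYX',degrees=True),2),s['finger_gap'])
d=snap('wrist'); pose(d); k=.64
cv2.imwrite('pics/w3.png',cv2.resize(d['img'],(800,600)))
E
```

```text
8.2833 [ 0.62059105 -0.30920059  0.00902457] [-1.88736312 -0.9244216  -1.03003432] [ 9.0630e+01  1.7000e-01 -1.7996e+02] 0.1873508961009357
stop_bar [ 0.6209 -0.3437] size 25.21061553955078 23.481748962402342 ang 0.66
  edge left y@x=.62 -0.3329 deg 1.19 n 40
  edge right y@x=.62 -0.3549 deg -0.12 n 50
rule [ 0.6202 -0.3086] size 152.93079833984376 62.589532470703126 ang 0.98
  edge left y@x=.62 -0.2779 deg 1.03 n 225
  edge right y@x=.62 -0.3383 deg 0.87 n 24
```

View pics/w3.png

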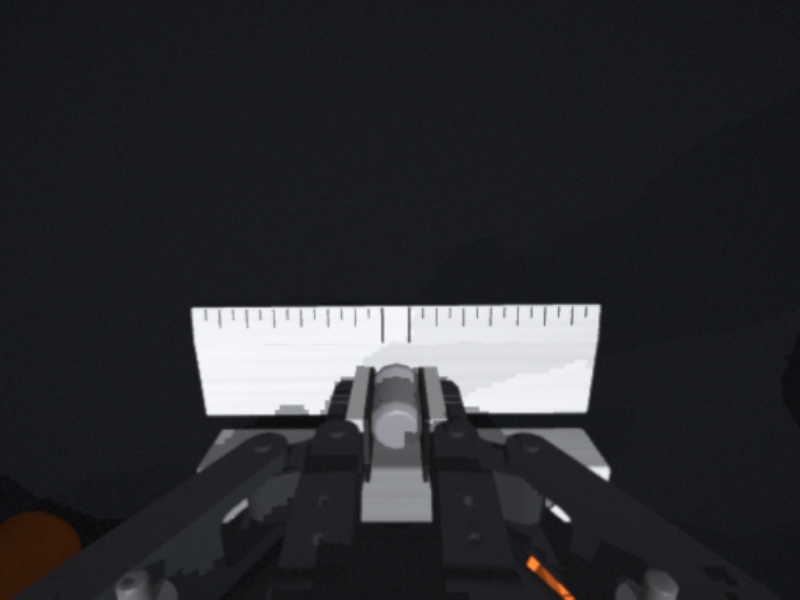

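jog_arm --rows '[{"travel": [-0.1,0,0],"delta_rot": [0,0,0],"claw": 0},{"travel": [-0.1,0,0],"delta_rot": [0,0,0],"claw": 0},{"travel": [0,0,0.05],"delta_rot": [0,0,0],"claw": 0},{"travel": [-0.02,0,0],"delta_rot": [0,0,0],"claw": 0},{"travel": [-0.02,0,0],"delta_rot": [0,0,0],"claw": 0},{"travel": [-0.02,0,0],"delta_rot": [0,0,0],"claw": 0},{"travel": [0,0,0],"delta_rot": [0,0,0],"claw": 0},{"travel": [0,0,0],"delta_rot": [0,0,0],"claw": 0}]'

```text
t: 9.1
ee_pos: [0.6222, -0.3149, 0.0071]
orientation: [2.205, 2.237, 0.001]
contact_force: [-0.4, 3.9, 3.4]
finger_gap: 0.193
grip_force: 59.1
```

jog_arm --rows '[{"travel": [-0.02,0,0],"delta_rot": [0,0,0],"claw": 0},{"travel": [-0.02,0,0],"delta_rot": [0,0,0],"claw": 0},{"travel": [-0.01,0,0],"delta_rot": [0,0,0],"claw": 0},{"travel": [0,0,0],"delta_rot": [0,0,0],"claw": 0},{"travel": [0,0,0],"delta_rot": [0,0,0],"claw": 0},{"travel": [0,0,0],"delta_rot": [0,0,0],"claw": 0},{"travel": [0,0,0],"delta_rot": [0,0,0],"claw": 0},{"travel": [0,0,0],"delta_rot": [0,0,0],"claw": 0}]'

```text
t: 9.77
ee_pos: [0.6221, -0.3171, 0.007]
orientation: [2.206, 2.237, 0.0]
contact_force: [1.5, 3.6, 5.7]
finger_gap: 0.187
grip_force: 59.1
```

jog_arm --rows '[{"travel": [-0.02,0,0],"delta_rot": [0,0,0],"claw": 0},{"travel": [-0.02,0,0],"delta_rot": [0,0,0],"claw": 0},{"travel": [-0.02,0,0],"delta_rot": [0,0,0],"claw": 0},{"travel": [-0.02,0,0],"delta_rot": [0,0,0],"claw": 0},{"travel": [-0.02,0,0],"delta_rot": [0,0,0],"claw": 0},{"travel": [0,0,0],"delta_rot": [0,0,0],"claw": 0},{"travel": [0,0,0],"delta_rot": [0,0,0],"claw": 0},{"travel": [0,0,0],"delta_rot": [0,0,0],"claw": 0}]'

```text
t: 10.43
ee_pos: [0.6222, -0.3197, 0.0071]
orientation: [-2.204, -2.236, -0.002]
contact_force: [-1.5, 10.7, 9.8]
finger_gap: 0.191
grip_force: 59.9
```

jog_arm --rows '[{"travel": [-0.03,0,0],"delta_rot": [0,0,0],"claw": 0},{"travel": [-0.03,0,0],"delta_rot": [0,0,0],"claw": 0},{"travel": [0,0,0],"delta_rot": [0,0,0],"claw": 0},{"travel": [0,0,0],"delta_rot": [0,0,0],"claw": 0},{"travel": [0,0,0],"delta_rot": [0,0,0],"claw": 0},{"travel": [0,0,0],"delta_rot": [0,0,0],"claw": 0.6},{"travel": [0,0,0],"delta_rot": [0,0,0],"claw": 0.6},{"travel": [0,0,0],"delta_rot": [0,0,0],"claw": 0.6}]'

```text
t: 11.1
ee_pos: [0.6217, -0.3217, 0.0059]
orientation: [-2.203, -2.235, -0.002]
contact_force: [0.7, 11.8, -5.0]
finger_gap: 0.591
grip_force: 5.3
```

jog_arm --rows '[{"travel": [0,0,0],"delta_rot": [0,0,0],"claw": 0.6},{"travel": [0,0,0],"delta_rot": [0,0,0],"claw": 0.6},{"travel": [0,0,0],"delta_rot": [0,0,0],"claw": 0.6},{"travel": [0,0,-0.3],"delta_rot": [0,0,0],"claw": 0.6},{"travel": [0,0,-0.6],"delta_rot": [0,0,0],"claw": 0.6},{"travel": [0.2,0,-0.8],"delta_rot": [0,0,0],"claw": 0.6},{"travel": [0.3,0,-0.8],"delta_rot": [0,0,0],"claw": 0.6},{"travel": [0.3,0,-0.8],"delta_rot": [0,0,0],"claw": 0.6}]'

```text
t: 11.77
ee_pos: [0.6209, -0.292, 0.14]
orientation: [2.207, 2.236, -0.002]
contact_force: [0.5, 0.6, -0.4]
finger_gap: 0.603
grip_force: 0.0
```

```bash
python3 - <<'E'
from h import *
s=sense(); print(s['t'],s['ee_pos'],s['contact_force'],np.round(R.from_rotvec(s['orientation']).as_euler('ZYX',degrees=True),2),s['finger_gap'])
d=snap('wrist'); pose(d); k=.64
cv2.imwrite('pics/w4.png',cv2.resize(d['img'][100:340,130:400],(800,int(800*240/270*.84))))
cv2.imwrite('pics/w4.png',cv2.resize(d['img'][100:292,128:384],(800,600)))
E
```

```text
11.7667 [ 0.62094744 -0.29201547  0.14002131] [ 0.48129008  0.55002733 -0.42793469] [ 9.0740e+01  6.0000e-02 -1.7996e+02] 0.6032976385565038
stop_bar [ 0.6235 -0.3435] size 148.49664306640625 23.449871826171876 ang 0.81
  edge left y@x=.62 -0.3329 deg 0.95 n 125
  edge right y@x=.62 -0.3544 deg 1.9 n 81
rule [ 0.6222 -0.3139] size 150.1806640625 51.47391967773437 ang 0.76
  edge left y@x=.62 -0.2883 deg 1.04 n 122
  edge right y@x=.62 -0.3385 deg 1.71 n 16
```

View pics/w4.png

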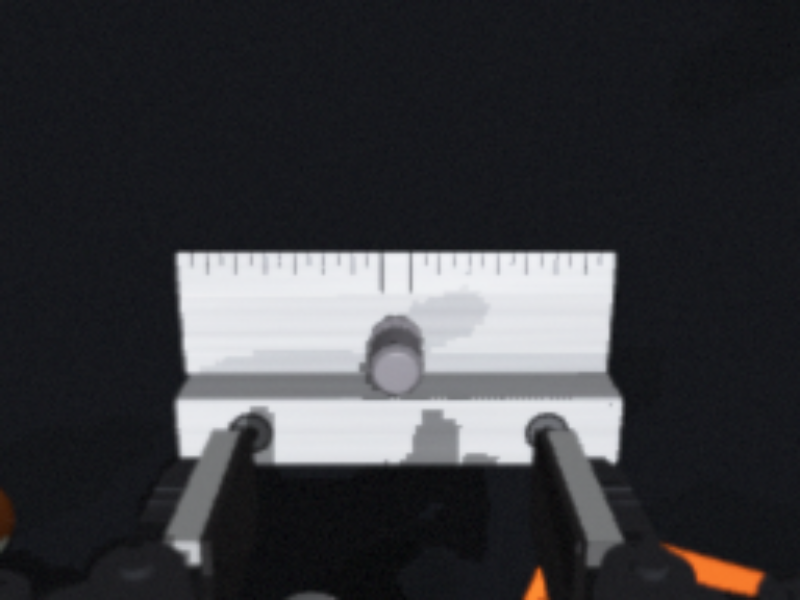

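The rule lies flush: its back edge meets the bar face along its full length, the graduations face away, and the long lines are at crop px (383,275) and (411,275). Next, the tweezers.

jog_arm --rows '[{"travel": [0.7,0,-0.7],"delta_rot": [0,0,0],"claw": 1},{"travel": [0.7,0,-0.7],"delta_rot": [0,0,0],"claw": 1},{"travel": [0.7,0,-0.7],"delta_rot": [0,0,0],"claw": 1},{"travel": [0.7,0,-0.7],"delta_rot": [0,0,0],"claw": 1},{"travel": [0.95,0,-0.3],"delta_rot": [0,0,0],"claw": 1},{"travel": [0.95,0,-0.3],"delta_rot": [0,0,0],"claw": 1},{"travel": [0.95,0,-0.3],"delta_rot": [0,0,0],"claw": 1},{"travel": [0.95,0,-0.3],"delta_rot": [0,0,0],"claw": 1}]'

```text
t: 12.58
ee_pos: [0.6175, -0.0266, 0.2985]
orientation: [-2.207, -2.236, 0.002]
contact_force: [0.5, 0.1, -0.6]
finger_gap: 1.0
grip_force: 0.0
```

jog_arm --rows '[{"travel": [0.9,-0.4,0],"delta_rot": [0,0,-0.014],"claw": 1},{"travel": [0.9,-0.4,0],"delta_rot": [0,0,-0.014],"claw": 1},{"travel": [0.9,-0.4,0],"delta_rot": [0,0,-0.014],"claw": 1},{"travel": [0.9,-0.4,0],"delta_rot": [0,0,-0.014],"claw": 1},{"travel": [0.9,-0.4,0],"delta_rot": [0,0,-0.014],"claw": 1},{"travel": [0.9,-0.4,0],"delta_rot": [0,0,-0.014],"claw": 1},{"travel": [0,-0.8,0.4],"delta_rot": [0,0,0],"claw": 1},{"travel": [0,-0.8,0.4],"delta_rot": [0,0,0],"claw": 1}]'

```text
t: 13.25
ee_pos: [0.4427, 0.1726, 0.2656]
orientation: [2.05, 2.38, -0.001]
contact_force: [0.7, 0.4, -0.7]
finger_gap: 0.998
grip_force: 0.0
```

jog_arm --rows '[{"travel": [0.15,0.13,0.5],"delta_rot": [0,0,0],"claw": 1},{"travel": [0.15,0.13,0.5],"delta_rot": [0,0,0],"claw": 1},{"travel": [0.15,0.13,0.5],"delta_rot": [0,0,0],"claw": 1},{"travel": [0.1,0.13,0.5],"delta_rot": [0,0,0],"claw": 1},{"travel": [0,0,0],"delta_rot": [0,0,0],"claw": 1},{"travel": [0,0,0],"delta_rot": [0,0,0],"claw": 1},{"travel": [0,0,0],"delta_rot": [0,0,0],"claw": 1},{"travel": [0,0,0],"delta_rot": [0,0,0],"claw": 1}]'

```text
t: 13.92
ee_pos: [0.4616, 0.1963, 0.1878]
orientation: [2.054, 2.376, 0.001]
contact_force: [-1.0, -0.4, 0.8]
finger_gap: 1.001
grip_force: 0.0
```

```bash
python3 - <<'E'
from h import *
s=sense(); print(s['t'],s['ee_pos'],np.round(R.from_rotvec(s['orientation']).as_euler('ZYX',degrees=True),2))
d=near('wrist',['tweezers','tip_left','tip_right'],[.006]*3); rect('wrist','tweezers',d,.01)
cv2.imwrite('pics/w5.png',cv2.resize(d['img'],(800,600)))
E
```

```text
13.9167 [0.46160781 0.19627185 0.18784501] [ 98.33  -0.   179.94]
tweezers [268.5 167.5] 0.72 [0.4789 0.2076 0.006 ]
tweezers [255.  119.2] 0.55 [0.4542 0.2614 0.006 ]
tip_left [268.1 153. ] 0.71 [0.4755 0.225  0.006 ]
tip_right [239.1 176.2] 0.92 [0.4448 0.1916 0.006 ]
tweezers 0.95 ctr 0.4428462890625 0.3112332763671875 size mm 16.67717742919922 56.0182861328125 ang 8.369543075561523
tweezers 0.47 ctr 0.443470166015625 0.197369384765625 size mm 6.079359817504883 39.812750244140624 ang 7.193544864654541
```

View pics/w5.png

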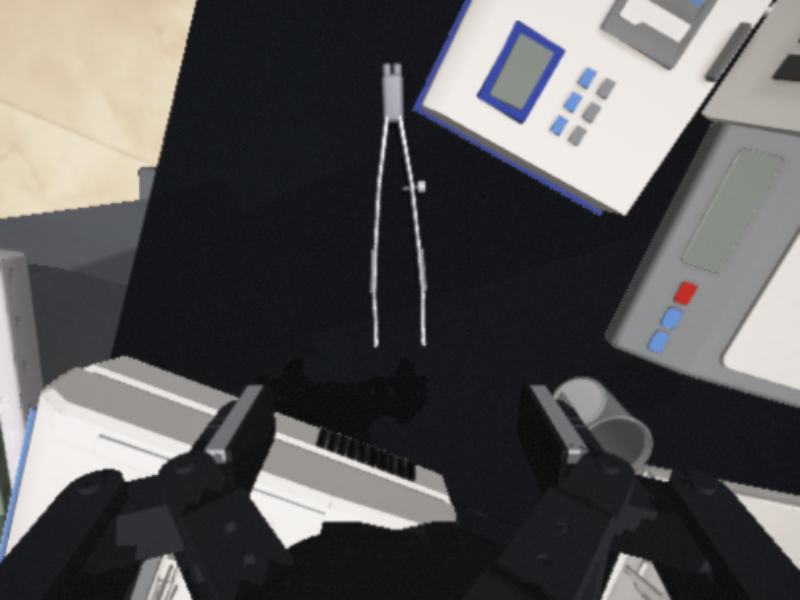

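The tweezers are fully visible (800x600 px): heel end (392,65), rests near (374,270) and (422,270), tips (376,345) and (424,343).

```bash
python3 - <<'E'
from h import *
d=snap('wrist'); k=.64
he=p2w(d,[[392*k,65*k]],.006)[0]; t=p2w(d,np.array([[376,343],[424,342]])*k,.008); r=p2w(d,np.array([[374,270],[422,270]])*k,.012)
m=t.mean(0); ax=(m-he)[:2]; L=np.linalg.norm(ax); ax/=L
print('heel',he,'tips',t,'gap',np.linalg.norm(t[0]-t[1]),'L',L,'rests',r,np.linalg.norm(r[0]-r[1]))
c=m[:2]-.060*ax; print('ctr',c,'from heel',he[:2]+.143*ax,'close dir deg',np.degrees(np.arctan2(ax[0],-ax[1])))
s=sense(); M=R.from_rotvec(s['orientation']).as_matrix(); print('tool delta units',M.T@(np.r_[c,0.06]-s['ee_pos'])/.04)
E
```

```text
heel [0.43790677 0.33935487 0.006     ] tips [[0.45394667 0.13577209 0.008     ]
 [0.49301952 0.14240636 0.008     ]] gap 0.03963207094228821 L 0.20340108488357347 rests [[0.44435438 0.19785692 0.012     ]
 [0.48094189 0.20323067 0.012     ]] 0.036980036914282956
ctr [0.46298866 0.19816432] from heel [0.46291851 0.19855922] close dir deg 10.073260166515636
tool delta units [0.03199683 0.04292035 3.17974283]
```

jog_arm --rows '[{"travel": [0.03,0.04,0.8],"delta_rot": [0,0,-0.019],"claw": 0.9},{"travel": [0,0,0.8],"delta_rot": [0,0,0],"claw": 0.8},{"travel": [0,0,0.8],"delta_rot": [0,0,0],"claw": 0.75},{"travel": [0,0,0.8],"delta_rot": [0,0,0],"claw": 0.75},{"travel": [0,0,0.7],"delta_rot": [0,0,0],"claw": 0.75},{"travel": [0,0,0.4],"delta_rot": [0,0,0],"claw": 0.75},{"travel": [0,0,0.2],"delta_rot": [0,0,0],"claw": 0.75},{"travel": [0,0,0],"delta_rot": [0,0,0],"claw": 0.75}]'

```text
t: 14.88
ee_pos: [0.4623, 0.1978, 0.0058]
orientation: [-2.017, -2.407, 0.003]
contact_force: [0.1, -0.4, -0.3]
finger_gap: 0.749
grip_force: 0.0
```

jog_arm --rows '[{"travel": [0,0,0],"delta_rot": [0,0,0],"claw": 0.7},{"travel": [0,0,0],"delta_rot": [0,0,0],"claw": 0.65},{"travel": [0,0,0],"delta_rot": [0,0,0],"claw": 0.6},{"travel": [0,0,0],"delta_rot": [0,0,0],"claw": 0.6},{"travel": [0,0,0],"delta_rot": [0,0,0],"claw": 0.6},{"travel": [0,0,0],"delta_rot": [0,0,0],"claw": 0.6},{"travel": [0,0,0],"delta_rot": [0,0,0],"claw": 0.6},{"travel": [0,0,0],"delta_rot": [0,0,0],"claw": 0.6}]'

```text
t: 15.55
ee_pos: [0.4628, 0.1981, 0.007]
orientation: [2.018, 2.408, -0.0]
contact_force: [-0.6, 0.7, -0.1]
finger_gap: 0.599
grip_force: 0.0
```

```bash
python3 - <<'E'
from h import *
s=sense(); print(s['t'],s['ee_pos'],np.round(R.from_rotvec(s['orientation']).as_euler('ZYX',degrees=True),2),s['finger_gap'],s['grip_force'],s['contact_force'])
d=snap('wrist')
cv2.imwrite('pics/w6.png',cv2.resize(d['img'][150:384,100:412],(800,600)))
E
```

```text
15.55 [0.462773   0.19808139 0.0069651 ] [100.07   0.   180.  ] 0.5993490010403909 0.0 [-0.62635476  0.72452669 -0.10023454]
```

View pics/w6.png

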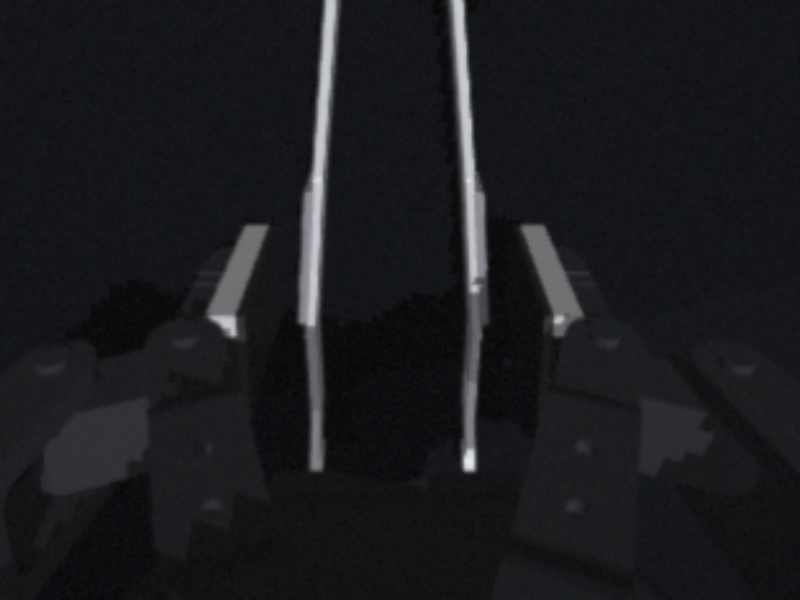

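The legs are centred between the pads and both tips are visible at crop px (317,465) and (469,465). I'll lower a little and squeeze in stages.

jog_arm --rows '[{"travel": [0,0,0.06],"delta_rot": [0,0,0],"claw": 0.6},{"travel": [0,0,0.05],"delta_rot": [0,0,0],"claw": 0.55},{"travel": [0,0,0],"delta_rot": [0,0,0],"claw": 0.5},{"travel": [0,0,0],"delta_rot": [0,0,0],"claw": 0.46},{"travel": [0,0,0],"delta_rot": [0,0,0],"claw": 0.44},{"travel": [0,0,0],"delta_rot": [0,0,0],"claw": 0.42},{"travel": [0,0,0],"delta_rot": [0,0,0],"claw": 0.4},{"travel": [0,0,0],"delta_rot": [0,0,0],"claw": 0.4}]'

```text
t: 16.27
ee_pos: [0.4629, 0.198, 0.0028]
orientation: [2.018, 2.408, 0.0]
contact_force: [-0.3, -1.3, 7.5]
finger_gap: 0.401
grip_force: 6.6
```

jog_arm --rows '[{"travel": [0,0,0],"delta_rot": [0,0,0],"claw": 0.38},{"travel": [0,0,0],"delta_rot": [0,0,0],"claw": 0.36},{"travel": [0,0,0],"delta_rot": [0,0,0],"claw": 0.34},{"travel": [0,0,0],"delta_rot": [0,0,0],"claw": 0.32},{"travel": [0,0,0],"delta_rot": [0,0,0],"claw": 0.3},{"travel": [0,0,0],"delta_rot": [0,0,0],"claw": 0.3},{"travel": [0,0,0],"delta_rot": [0,0,0],"claw": 0.3},{"travel": [0,0,0],"delta_rot": [0,0,0],"claw": 0.3}]'

```text
t: 16.93
ee_pos: [0.4633, 0.1981, 0.003]
orientation: [2.018, 2.407, 0.002]
contact_force: [-0.9, -0.9, 13.7]
finger_gap: 0.304
grip_force: 11.2
```

```bash
python3 - <<'E'
from h import *
s=sense(); print(s['t'],s['ee_pos'],s['finger_gap'],s['grip_force'],s['contact_force'])
d=snap('wrist')
cv2.imwrite('pics/w7.png',cv2.resize(d['img'][204:354,156:356],(800,600)))
E
```

```text
16.9333 [0.46326255 0.19812225 0.00304263] 0.30354448271282386 11.247526556253433 [-0.8631782  -0.85246042 13.68451943]
```

View pics/w7.png

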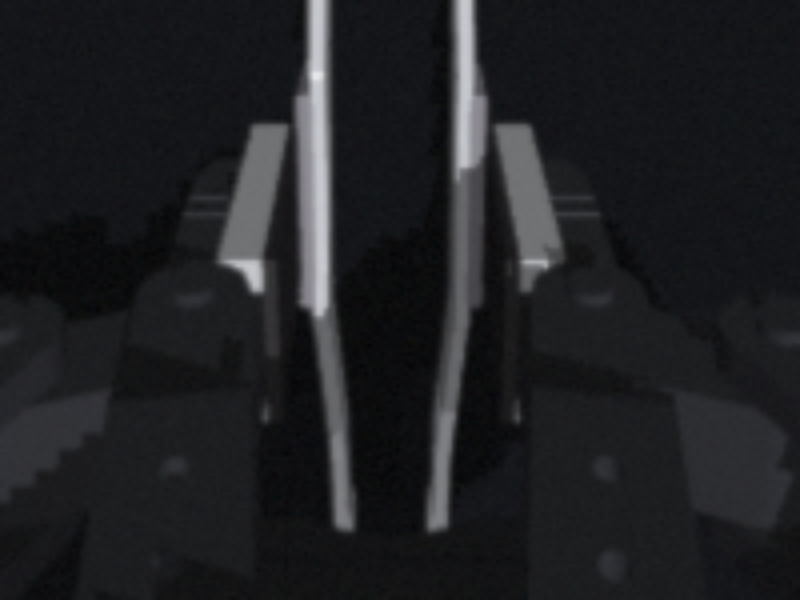

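Squeezed at a 0.304 opening, the tip blobs are at crop px (343,520) and (438,520) and the legs run parallel through the rests. I'll compute the gap.

```bash
python3 - <<'E'
from h import *
d=snap('wrist')
for nm,a in (('tip centres',[[343,520],[438,520]]),('tip inner',[[355,515],[428,515]]),('rest outer',[[297,200],[487,200]]),('rest outer far',[[300,305],[484,305]])):
    for z in (.009,.012):
        P=p2w(d,np.array(a)/4+[156,204],z); print(nm,z,np.round(P[:,:2],4).tolist(),1000*np.linalg.norm(P[0]-P[1]))
s=sense();print(s['ee_pos'])
E
```

```text
tip centres 0.009 [[0.4659, 0.1399], [0.4809, 0.1426]] 15.160921603862096
tip centres 0.012 [[0.4656, 0.143], [0.4802, 0.1455]] 14.82871519040671
tip inner 0.009 [[0.4677, 0.1413], [0.4791, 0.1433]] 11.629570497619689
tip inner 0.012 [[0.4672, 0.1443], [0.4784, 0.1462]] 11.37474311931198
rest outer 0.009 [[0.4501, 0.1959], [0.4769, 0.2006]] 27.2109892690852
rest outer 0.012 [[0.45, 0.1977], [0.4763, 0.2023]] 26.614741535085088
rest outer far 0.009 [[0.4531, 0.1785], [0.48, 0.1833]] 27.27531402334086
rest outer far 0.012 [[0.453, 0.1807], [0.4793, 0.1853]] 26.677656804055836
[0.46326494 0.19812178 0.0030486 ]
```

jog_arm --rows '[{"travel": [0,0,-0.03],"delta_rot": [0,0,0],"claw": 0.285},{"travel": [0,0,0],"delta_rot": [0,0,0],"claw": 0.285},{"travel": [0,0,0],"delta_rot": [0,0,0],"claw": 0.285},{"travel": [0,0,-0.2],"delta_rot": [0,0,0],"claw": 0.285},{"travel": [0,0,-0.3],"delta_rot": [0,0,0],"claw": 0.285},{"travel": [0,0,-0.3],"delta_rot": [0,0,0],"claw": 0.285},{"travel": [0,0,-0.2],"delta_rot": [0,0,0],"claw": 0.285},{"travel": [0,0,0],"delta_rot": [0,0,0],"claw": 0.285}]'

```text
t: 17.7
ee_pos: [0.4633, 0.1983, 0.0452]
orientation: [2.017, 2.407, 0.003]
contact_force: [0.0, 0.5, -1.3]
finger_gap: 0.283
grip_force: 8.4
```

```bash
python3 - <<'E'
from h import *
s=sense(); print(s['t'],s['ee_pos'],s['finger_gap'],s['grip_force'],s['contact_force'])
d=snap('wrist')
cv2.imwrite('pics/w8.png',cv2.resize(d['img'][204:354,156:356],(800,600)))
E
```

```text
17.7 [0.46327827 0.19833374 0.0452361 ] 0.2825984939406274 8.389443308115005 [ 0.02932788  0.51253602 -1.30216594]
```

View pics/w8.png

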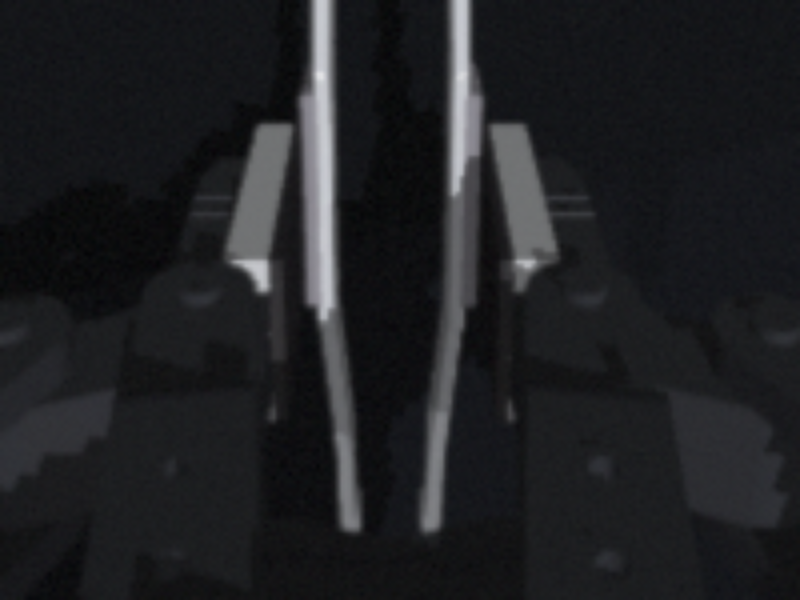

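The tweezers are held clear of the table with the tips at crop px (349,520) and (431,520), and they haven't slid since the previous view. That was my tenth picture, so from here I'll measure numerically. Now lift.

jog_arm --rows '[{"travel": [0,0,-0.4],"delta_rot": [0,0,0],"claw": 0.288},{"travel": [0,0,-0.7],"delta_rot": [0,0,0],"claw": 0.288},{"travel": [0,0,-0.8],"delta_rot": [0,0,0],"claw": 0.288},{"travel": [0,0,-0.8],"delta_rot": [0,0,0],"claw": 0.288},{"travel": [0,0,-0.8],"delta_rot": [0,0,0],"claw": 0.288},{"travel": [0,0,-0.8],"delta_rot": [0,0,0],"claw": 0.288},{"travel": [0,0,-0.7],"delta_rot": [0,0,0],"claw": 0.288},{"travel": [0,0,-0.4],"delta_rot": [0,0,0],"claw": 0.288}]'

```text
t: 18.42
ee_pos: [0.4631, 0.1982, 0.262]
orientation: [2.017, 2.407, 0.003]
contact_force: [0.1, -0.9, -1.4]
finger_gap: 0.288
grip_force: 8.3
```

```bash
cat >> h.py <<'E'
def tipprof(d,rows=range(322,340),lo=236,hi=272):
    g=d['img'].astype(float).mean(2)
    for r in rows: print(r,' '.join('%3d'%v for v in g[r,lo:hi]))
E
python3 - <<'E'
from h import *
s=sense(); print(s['t'],s['ee_pos'],s['finger_gap'],s['grip_force'])
d=snap('wrist'); tipprof(d,range(322,339,2))
# marks from earlier view
T=np.eye(4);T[:3,:3]=R.from_euler('ZYX',[90.74,.06,-179.96],degrees=True).as_matrix();T[:3,3]=[.62095,-.29202,.14002]
d['cam_to_world']=T@np.array(d['tool_from_camera'])
c=lambda a:np.array(a)*.32+[128,100]
print('marks',p2w(d,c([[382,272],[411,272]]),.003)); print('ends',p2w(d,c([[177,253],[616,253]]),.002),'knobtop',p2w(d,c([[396,371]]),.034))
E
```

```text
18.4167 [0.46312809 0.19819168 0.26204665] 0.2882994213010841 8.301677852869034
322 241 241 241 241 229 147 126 123 141 217 227 233 238 239 240 240 241 240 240 240 240 240 240 241 240 239 228 131 127 127 139 184 161  71  26  24
324 241 241 241 241 229 146 127 123 146 225 234 237 239 240 239 240 241 240 240 240 240 240 240 240 240 239 229 135 127 126 120 112  55  23  24  24
326 241 241 241 241 230 148 128 124 121 187 236 240 241 240 240 240 240 240 240 240 241 240 240 240 240 233 177 121 127 125 108  46  21  24  21  23
328 241 241 241 240 228 144 128 123 100 147 236 240 240 240 240 240 240 240 240 240 240 240 240 240 237 224 118 116 126 123 101  40  22  26  24  24
330 241 241 240 237 212 138 128 123 106 153 235 240 240 240 240 240 240 240 240 239 240 240 239 238 230 199 120 118 126 121  84  34  23  23  24  22
332 241 240 235 225 209 124 124 124 114 157 235 240 239 239 239 240 240 240 240 239 240 239 237 226 206 176 125 124 126 120  79  35  24  24  21  25
334 198 226 223 224 213 122 126 126 125 166 235 240 239 240 240 240 239 240 240 239 239 236 224 202 175 133 127 128 127 117  77  32  24  23  21  23
336  34  57  57  60  62  61  78  89  98 151 231 236 237 237 239 240 239 239 239 239 234 219 191 163  72  61  96  95  88  69  39  21  18  15  19  21
338  16  19  20  20  16  15  17  18  20  37  65  66  70 108 176 183 182 182 182 179 161 130  65  42  22  21  23  20  20  17  20  20  18  19  21  20
marks [[ 0.61754722 -0.29493702  0.003     ]
 [ 0.62754223 -0.29480607  0.003     ]]
ends [[ 0.54714027 -0.28936002  0.002     ]
 [ 0.69776881 -0.287386    0.002     ]] knobtop [[ 0.62256542 -0.31847917  0.034     ]]
```

jog_arm --rows '[{"travel": [-0.4,0.25,0],"delta_rot": [0,0,0.013],"claw": 0.288},{"travel": [-0.7,0.45,0],"delta_rot": [0,0,0.013],"claw": 0.288},{"travel": [-0.7,0.45,0],"delta_rot": [0,0,0.013],"claw": 0.288},{"travel": [-0.7,0.45,0],"delta_rot": [0,0,0.013],"claw": 0.288},{"travel": [-0.7,0.45,0],"delta_rot": [0,0,0.013],"claw": 0.288},{"travel": [-0.7,0.45,0],"delta_rot": [0,0,0.013],"claw": 0.288},{"travel": [-0.7,0.45,0],"delta_rot": [0,0,0.013],"claw": 0.288},{"travel": [-0.7,0.45,0],"delta_rot": [0,0,0.012],"claw": 0.288}]'

```text
t: 19.13
ee_pos: [0.6198, -0.0005, 0.2586]
orientation: [-2.206, -2.235, 0.001]
contact_force: [-0.2, -0.4, -0.2]
finger_gap: 0.288
grip_force: 8.3
```

jog_arm --rows '[{"travel": [-0.7,0,0],"delta_rot": [0,0,0],"claw": 0.288},{"travel": [-0.7,0,0],"delta_rot": [0,0,0],"claw": 0.288},{"travel": [-0.7,0,0],"delta_rot": [0,0,0],"claw": 0.288},{"travel": [-0.7,0,0],"delta_rot": [0,0,0],"claw": 0.288},{"travel": [-0.7,0,0],"delta_rot": [0,0,0],"claw": 0.288},{"travel": [-0.6,0,0],"delta_rot": [0,0,0],"claw": 0.288},{"travel": [-0.3,0,0],"delta_rot": [0,0,0],"claw": 0.288},{"travel": [0,0,0],"delta_rot": [0,0,0],"claw": 0.288}]'

```text
t: 19.8
ee_pos: [0.621, -0.178, 0.2586]
orientation: [-2.209, -2.233, 0.003]
contact_force: [-0.9, 0.9, -0.4]
finger_gap: 0.291
grip_force: 8.3
```

jog_arm --rows '[{"travel": [-0.3,0.02,0.4],"delta_rot": [0,0,0],"claw": 0.288},{"travel": [-0.4,0,0.7],"delta_rot": [0,0,0],"claw": 0.288},{"travel": [-0.4,0,0.8],"delta_rot": [0,0,0],"claw": 0.288},{"travel": [-0.3,0,0.8],"delta_rot": [0,0,0],"claw": 0.288},{"travel": [-0.1,0,0.8],"delta_rot": [0,0,0],"claw": 0.288},{"travel": [0,0,0.7],"delta_rot": [0,0,0],"claw": 0.288},{"travel": [0,0,0.5],"delta_rot": [0,0,0],"claw": 0.288},{"travel": [0,0,0.2],"delta_rot": [0,0,0],"claw": 0.288}]'

```text
t: 20.47
ee_pos: [0.6222, -0.2331, 0.0601]
orientation: [-2.202, -2.235, 0.002]
contact_force: [0.0, 0.2, -0.2]
finger_gap: 0.284
grip_force: 8.3
```

```bash
python3 - <<'E'
from h import *
s=sense(); print(s['t'],s['ee_pos'],np.round(R.from_rotvec(s['orientation']).as_euler('ZYX',degrees=True),2),s['finger_gap'],s['grip_force'])
d=snap('wrist')
for k in ('rule','knob','mark_left','mark_right','tip_left','tip_right','stop_bar'):
    print(k,[(np.round(r['pixel'],1),round(r['p'],2)) for r in imaging.look_for('wrist',k)[:1]])
P=[.6175,-.2951,.003],[.6275,-.2950,.003],[.6225,-.3193,.034]
print('expected marks/knob px',w2p(d,P))
M=np.array(d['cam_to_world']); T=M@np.linalg.inv(np.array(d['tool_from_camera']))
print('tips world',(T@np.array([[-.06,.005,-.003,1],[-.06,-.005,-.003,1]]).T)[:3].T,'px',w2p(d,(T@np.array([[-.06,.005,-.007,1],[-.06,-.005,-.007,1]]).T)[:3].T))
tipprof(d,range(296,340,3))
E
```

```text
20.4667 [ 0.62217641 -0.23307231  0.060111  ] [ 9.0860e+01 -1.3000e-01 -1.7977e+02] 0.28421955486981854 8.303505778312683
rule [(array([254.4, 294.2]), 0.73)]
knob [(array([253.6, 291.6]), 0.86)]
mark_left [(array([256.9, 293.6]), 0.88)]
mark_right [(array([254.2, 293.5]), 0.55)]
tip_left [(array([267.3, 166.4]), 0.79)]
tip_right [(array([239.3, 187. ]), 0.89)]
stop_bar [(array([239.6, 329. ]), 0.64)]
expected marks/knob px [[247.3086474  279.40566101]
 [258.87624975 279.4797867 ]
 [252.46600783 330.10900518]]
tips world [[ 0.62808463 -0.29299747  0.06295138]
 [ 0.61808583 -0.293147    0.06299178]] px [[261.51484718 338.08170826]
 [245.81852249 338.08893719]]
296 174 163 176 173 160 122 127 166 177 175 164 126 109  85  85  85  81  84  85  92  94 101 120 140 144 144 145 144 135 127 147 173 174 162 138 145
299 175 173 175 176 170 139 117 118  98  92  97 103 103  99  95  94  95  95  96  97  97  97  93  90  94 115 139 139 126 130 165 174 169 149 145 145
302 178 176 168 176 171 152 113 110 105 106 107 102  91  84  83  83  85  86  89  92  94  97  98  98  98  98 105 132 125 140 171 175 167 
[... 1087 characters left out ...]
 109 119 120 121 120 120 120 121 122 121 120 120 120 118 111 105 102 116 155 173 168 145 110 104 104 104 105
329 103 103 102 105 125 165 173 167 133 120 117 120 122 120 119 120 120 120 120 121 120 119 121 119 115 115 131 162 173 165 132 106 103 103 104 103
332 104 105 107 107 120 157 171 167 148 140 120 121 121 121 121 120 119 118 119 121 119 120 120 117 109 118 153 169 174 167 127 107 106 106 106 106
335  77  93 109 116 123 142 157 168 167 161 141 132 130 122 123 122 121 123 121 123 126 139 160 166 161 149 168 168 166 145 121 124 110 105  87  69
338  30  30  29  31  31  28  31  29  31  35  40  48  62  71  97 102 120 122 120 117  99  82  74  54  48  37  37  34  29  30  29  27  29  32  30  31
```

jog_arm --rows '[{"travel": [-0.03,-0.01,0.1],"delta_rot": [0,0,0],"claw": 0.286},{"travel": [-0.03,0,0.25],"delta_rot": [0,0,0],"claw": 0.286},{"travel": [-0.03,0,0.25],"delta_rot": [0,0,0],"claw": 0.286},{"travel": [-0.02,0,0.2],"delta_rot": [0,0,0],"claw": 0.286},{"travel": [0,0,0.1],"delta_rot": [0,0,0],"claw": 0.286},{"travel": [0,0,0],"delta_rot": [0,0,0],"claw": 0.286},{"travel": [0,0,0],"delta_rot": [0,0,0],"claw": 0.286},{"travel": [0,0,0],"delta_rot": [0,0,0],"claw": 0.286}]'

```text
t: 21.53
ee_pos: [0.6231, -0.2395, 0.028]
orientation: [2.205, 2.237, 0.0]
contact_force: [0.5, -0.2, -0.3]
finger_gap: 0.286
grip_force: 8.3
```

```bash
python3 - <<'E'
from h import *
s=sense(); print(s['t'],s['ee_pos'],np.round(R.from_rotvec(s['orientation']).as_euler('ZYX',degrees=True),2),s['finger_gap'],s['grip_force'],s['contact_force'])
d=snap('wrist')
P=[.6175,-.2951,.003],[.6275,-.2950,.003],[.6225,-.3193,.034],[.5475,-.2893,.002],[.6975,-.2874,.002]
print('expected marks/knob px, front corners',np.round(w2p(d,P),1))
M=np.array(d['cam_to_world']); T=M@np.linalg.inv(np.array(d['tool_from_camera']))
print('tips world',(T@np.array([[-.06,.005,-.003,1],[-.06,-.005,-.003,1]]).T)[:3].T)
tipprof(d,range(302,340,2))
E
```

```text
21.5333 [ 0.62311601 -0.23947916  0.02800876] [9.0810e+01 2.0000e-02 1.7998e+02] 0.28622746864467474 8.32418292760849 [ 0.45992634 -0.2322473  -0.33241004]
expected marks/knob px, front corners [[245.  298.2]
 [258.4 298.2]
 [251.  360.4]
 [150.3 289.8]
 [353.1 289.9]]
tips world [[ 0.62896042 -0.29940186  0.03102758]
 [ 0.61896142 -0.29954287  0.03102376]]
302 180 177 170 178 175 157 114  96  82 147 178 180 180 181 180 181 181 181 180 179 165  93 122 175 183 181 178 164 132 143 176 177 174 169 180 182
304 181 176 166 178 177 166 126 105  87 148 179 182 182 183 182 182 182 182 182 180 166  93 122 176 183 181 177 154 132 153 177 178 175 176 181 182
306 181 178 175 180 179 172 140 114 115 150 177 180 181 182 181 181 181 180 181 180 173 138 148 177 180 181 173 138 131 166 177 174 165 179 180 180
308 178 178 176 171 178 173 149 120 144 176 179 181 179 179 180 180 178 180 180 181 180 179 179 179 181 179 171 132 135 171 179 174 149 155 157 157
310 179 181 176 168 177 175 160 122 141 176 179 180 180 181 182 182 181 181 181 181 182 176 160 158 157 158 151 131 143 175 176 170 142 146 146 148

[... 1371 characters left out ...]
 120  84  73  72  73  74  72  74  73  76  78  78  79  79  83  93 116 140 170 177 174 149 160 161 160 160 162
332 145 145 144 134 117 151 173 171 152 137  89  72  71  73  73  74  73  75  75  77  77  79  75  80  88 119 155 173 176 172 143 146 146 146 147 146
334 118 131 137 120 102 144 173 174 169 154  92  71  71  73  73  75  76  76  75  76  79  79  78  78  85 118 171 178 175 163 140 143 144 139 130 119
336  36  41  44  46  53  86 110 124 129 119  81  67  71  71  73  72  75  75  77  77  77  77  77  76  79  97 138 133 123  98  73  67  49  45  40  38
338  32  31  30  31  31  30  31  30  35  34  32  34  39  42  49  52  56  57  57  58  50  47  43  36  35  35  38  36  30  32  29  29  30  30  29  30
```

jog_arm --rows '[{"travel": [0.02,-0.02,0.05],"delta_rot": [0,0,0],"claw": 0.287},{"travel": [0.02,-0.02,0.08],"delta_rot": [0,0,0],"claw": 0.287},{"travel": [0,0,0.05],"delta_rot": [0,0,0],"claw": 0.287},{"travel": [0,0,0.03],"delta_rot": [0,0,0],"claw": 0.287},{"travel": [0,0,0],"delta_rot": [0,0,0],"claw": 0.287},{"travel": [0,0,0],"delta_rot": [0,0,0],"claw": 0.287},{"travel": [0,0,0],"delta_rot": [0,0,0],"claw": 0.287},{"travel": [0,0,0],"delta_rot": [0,0,0],"claw": 0.287}]'

```text
t: 22.25
ee_pos: [0.6213, -0.2379, 0.0194]
orientation: [2.206, 2.237, -0.0]
contact_force: [0.4, -0.5, -1.2]
finger_gap: 0.282
grip_force: 8.3
```

```bash
python3 - <<'E'
from h import *
s=sense(); print(s['t'],s['ee_pos'],np.round(R.from_rotvec(s['orientation']).as_euler('ZYX',degrees=True),2),s['finger_gap'],s['grip_force'],s['contact_force'],np.abs(s['dq']).max())
d=snap('wrist'); M=np.array(d['cam_to_world']); T=M@np.linalg.inv(np.array(d['tool_from_camera']))
print('tips world',(T@np.array([[-.06,.005,-.003,1],[-.06,-.005,-.003,1]]).T)[:3].T)
P=[.617,-.2951,.003],[.627,-.2950,.003],[.5475,-.2893,.002],[.6975,-.2874,.002]
print('expected marks px @.622, corners',np.round(w2p(d,P),1))
tipprof(d,range(300,338,3))
z=s['ee_pos'][2]+.006
print('tip px mid ->',p2w(d,[[253.45,334]],z), 'inner',p2w(d,[[245.5,334],[261.1,334]],z))
g=d['img'].mean(2); r=300; print('row profile ends',[ (c,int(g[r,c])) for c in list(range(136,152,2))+list(range(356,372,2))])
E
```

```text
22.25 [ 0.62134829 -0.23790466  0.01940156] [9.0800e+01 1.0000e-02 1.7999e+02] 0.2824986685923632 8.326508849859238 [ 0.42326116 -0.51516219 -1.2029271 ] 0.0026877265391969172
tips world [[ 0.62718591 -0.29782852  0.02241036]
 [ 0.61718688 -0.29796826  0.02240942]]
expected marks px @.622, corners [[246.4 308.2]
 [260.4 308.2]
 [148.7 299.6]
 [359.6 299.7]]
300 173 174 176 180 173 148 122 138 161 126  92 147 170 173 172 174 174 173 174 173 173 173 167 129  92 147 168 148 127 135 173 178 173 144 143 145
303 178 174 168 179 177 163 121 130 164 131  85 144 177 178 180 179 180 179 181 180 180 179 172 132  84 137 148 140 130 149 178 178 168 145 150 156
306 178 176 174 180 180 172 141 124 141 126  86 143 175 179 177 178 178 178 177 178 177 177 169 129  83 142 167 138 131 169 178 176 166 176 177 178
309 180 179 177 171 180 176 156 123 137 127  86 146 177 180 180 180 180 180 181 180 180 180 172 131  84 144 169 138 140 173 178 178 168 180 180 180
312 180 179 175 163 177 178 169 134 129 125  86 148 178 180 182 181 182 182 182 181 182 181 173 133  84 144 168 138 159 180 176 172 175 182 182 181

[... 816 characters left out ...]
 97  92  92  91  92  89  91 111 138 169 179 175 148 148 148 149 149 148
333 173 174 176 177 174 171 177 173 159 151 113 107 105 104  96  96  96  98  99  99 101 101 101 104 105 128 167 178 179 171 142 143 143 143 142 141
336  42  47  55  66  74  96 111 125 131 125  99  94  84  84  82  83  85  85  89  87  91  94  95  99  98 104 138 134 124 101  77  69  54  51  50  47
tip px mid -> [[ 0.62201673 -0.29564564  0.02540156]] inner [[ 0.61694427 -0.2957121   0.02540156]
 [ 0.62689807 -0.2955798   0.02540156]]
row profile ends [(136, 45), (138, 46), (140, 46), (142, 46), (144, 46), (146, 46), (148, 45), (150, 45), (356, 46), (358, 46), (360, 47), (362, 44), (364, 46), (366, 46), (368, 45), (370, 46)]
```

```bash
python3 -c "
from h import *
print(workorder.finish_job())"
```

```text
the job is handed in; nothing more can be done
None
```

I handed the job in with the rule flush along the bar and let go, and the tweezers held over the two scribed lines. The tip gap measured about 10 mm and the discs' centres were about 22 mm above the worktop (about 18 mm above the rule's top); finish_job returned no verdict.

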